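# Make up the cruet stand and hold it up level

### The arm

A 6-joint arm with a two-finger parallel gripper is mounted at the origin on a cart in front of the work surface, level with it; the furniture and walls round the work are solid. World frame = base frame: x ahead of the robot, y to its left, z up, the work surface at z = 0. Lengths are in m, angles in degrees, forces in N, time in s.
With the tool pointing down it reaches from about 0.4 to 0.825 m from the base axis. Payload 7 kg.
Tool frame: the origin (TCP) lies at the very end of the fingers, on their centre line; the grasp point (between the pads) lies 19 mm behind it; z points along the fingers, y is the line along which they close (so a half turn about z gives the same grasp; the last joint's range is limited). The gripper opens to 88 mm and grips with 3 to 60 N. Pads are 19 mm wide; open, the fingers measure 130 mm over their backs; the gripper's body (78 mm by 193 mm) begins 47 mm behind the grasp point.
Start: joints at [88.929, 20.546, 0.682, 0, -70.136, -16.507], TCP at [0.204, 0.643, 0.227] pointing down, gripper open.
Joint ranges: [-176.03, 176.03], [-82.01, 121.73], [-58.28, 71.71], [-173.87, 95.51], [-174.79, -0.11], [-173.66, 173.66]. Speed limits (degrees/s): [136.94, 136.94, 172.46, 180, 180, 180].

### API

Orientations are given as [roll, pitch, yaw] about the fixed x, y, z axes, in that order (R = Rz(yaw) Ry(pitch) Rx(roll)).
In Python, from plant import r gives the robot as it stands. The module is installed in compiled form; this text tells all that it offers.
- The arm moves only by the tool jog_arm, never from a script. Its arguments are lists of equal length, an entry for each row: "travel": the shift along the tool's x, y, z each as a share of 50 cm, from -1 to 1, a list of three; "dr": the turn, a rotation vector about the tool's x, y, z each as a share of 360 degrees, from -1 to 1, a list of three; "claw": the opening, from 0 (shut) to 1 (fully open). A call has exactly 10 rows; each row is the pose to reach, as a shift and turn from the pose commanded when the call began, along the tool's axes at that moment, turning the shorter way round; what a row does not reach only later rows make up. A row lasts 1/8 s, in which the tool goes at most 62.5 mm and 10.7 degrees, less where a joint would pass 70% of its speed; a pose out of reach is approached as far as the arm can. A call with a number of a shift or a turn outside -1 to 1 is refused whole. A call with a gripper value outside its range is refused whole. The fingers move at their own pace and stop on an object; "newtons" is the grip in N (left out, the last holds). Time passes only in rows, so rows that repeat a pose let the fingers close, or fill a call up. It gives the time, the measured TCP pose, the force, the opening and the grip force at its end, in the units of the state.
- r.get_state(): the state, without advancing time (a new reading comes with each control period).
- r.capture(name): name is "scene" or "side" or "wrist"; returns a dict with "pixels" (400x640x3 uint8, red, green, blue), "range_z" (400x640 float32, m along the optical axis (not along the pixel's ray), 0 where there is no reading), "fx", "fy", "cx", "cy" (pixels), "position" and "attitude" of the camera in the world; the wrist camera has in their place "hand_eye" (4x4, takes a point from camera to tool coordinates, whose origin is the TCP and whose axes are the flange's). Camera axes: x right, y up, looking along -z (the intrinsics and any distortion apply to the point x, -y, -z); pixel columns grow to the right and rows downward; lengths in m; the calibration is good to about 2 mm. The wrist camera is an equidistant fisheye: a pixel r from the principal point sees the ray r / f radians off the axis. A picture is of the moment at which its call begins: read the wrist's pose just before it.
- r.close_job(): hands the job in; it is judged then, once.
Trained networks look in the newest picture that a camera, given by its name, has taken for a name from the list of things; names that differ only in an ending like _2 or _b are one class to them, and where a whole thing is asked for, a point or a joint stands for the part that bears it (a point fixed in the world has none). Each returns a list of dicts, best first, with "conf" (0 to 1); they miss things now and then, are a little off and sometimes report something else, mostly with a low value. They report only what shows in the picture. A call takes as long as a camera call.
- r.boxes_of(name, camera): "extent" ([left, top, right, bottom] in pixels, round what is visible of it).
- r.regions_of(name, camera): "pixels" (400x640 bool, what is visible of it) and "extent" ([left, top, right, bottom] in pixels, round what is visible of it).
- r.tip_of(name, camera): "at" ([column, row] in pixels: a listed point, or the origin of a listed thing).
The state is a dict: "time_s": time; "joints": joint angles; "qd": joint speeds; "joint_torque": joint torques, N m; "tcp_pos": TCP position; "eef_rot": TCP orientation; "contact_force": force on the tool from outside, world axes, zero at the start; "moment": the same for the moment, N m; "gripper_width": finger opening in m; "gripper_force": force on a finger pad.
Only numpy, scipy, OpenCV 4.12 (cv2) and the standard library are available. Lean on these libraries where they do the work, as an engineer would, in place of code of your own. Each camera call takes 0.05 s, during which the arm holds its last target. There are 200 camera calls.

### The job

Find the two shakers that match each other and stand them upright in the two wells of the cruet stand, one in each, while it stands on the table. Then take the stand by its grip, lift it about 10 cm clear of the table and keep it level and still there: the program finishes while holding it in the air. Let nothing tip over, and leave the spice jars where they stand.

Things in the scene. Friction and masses are not known exactly. Their poses are not given: they have to be found in the camera images.
- stand: Cruet stand, loose, about 0.3 kg: a steel base plate 206 x 66 x 6 mm, long along its own x axis, with a round open well near each end and a stem in the middle (radius 5 mm) that carries a flat black grip. Its top, the top of the grip, is 130 mm above the underside. Origin: centre of the underside; z up. It stands along the left edge of the table.
- well_a (a point): Centre of the floor of the well at the -x end of the stand: 70 mm from the stem, 6 mm above the underside of the stand. The well is round, 50 mm inside (56 mm at its flared mouth), its wall stands 27 mm above this floor.
- well_b (a point): Centre of the floor of the well at the +x end of the stand, same as the other one.
- stand_grip (a point): Centre of the flat grip, 113 mm above the underside of the stand and midway between the wells. The grip is 36 mm long along the stand's x, 12 mm thick along the stand's y (pinch it along y), 34 mm high.
- shaker_a: One of the two alike shakers, loose, 0.07 to 0.14 kg: round, 44 mm in diameter and 90 mm tall, waisted clear body, grey domed cap about 34 mm wide from 70 to 90 mm up. Origin: centre of the underside, z up. It may lean up to 0.05 rad on its slightly uneven foot.
- shaker_b: The other, identical shaker. Either shaker may go into either well. The shakers and the two spice jars are mixed up over four places: three in a row on the strip of table right of the two open tubs, 75 mm or more from centre to centre, and one left of the near tub. A wall stands about 0.2 m to the right of the row.
- jar_short: Spice jar 42 mm wide and 96 mm tall with a broad flat cap, loose, not to be moved. Origin: centre of the underside. Stands among the shakers.
- jar_tall: Spice jar 45 mm wide and 105 mm tall with a broad flat cap, loose, not to be moved. Origin: centre of the underside. Stands among the shakers.
- tub_back: Open white tub, fixed, 215 mm (its x) x 275 mm (its y), rim 137 mm high above the table, between the row of jars and the stand: carry things over it. Origin: centre of the underside.
- tub_white: Open white tub, fixed, 310 mm (its x) x 160 mm (its y), its outline skewed by 5 degrees clockwise seen from above, rim 127 mm high above the table, behind the other tub; its left end is 80 mm or more from the centre line of the stand. Origin: centre of the underside.

How it is judged (in metres and radians):
On the way:
1. both shakers stand upright in the wells, one in each, with the stand on the table (((horizontal distance between shaker_a and well_a below 0.01 m and z of shaker_a in the frame of stand between 0 and 0.014 m and horizontal distance between shaker_b and well_b below 0.01 m and z of shaker_b in the frame of stand between 0 and 0.014 m) or (horizontal distance between shaker_a and well_b below 0.01 m and z of shaker_a in the frame of stand between 0 and 0.014 m and horizontal distance between shaker_b and well_a below 0.01 m and z of shaker_b in the frame of stand between 0 and 0.014 m)) and height (world z) of stand below 0.01 m and angle between each of shaker_a, shaker_b's own z axis and vertical below 0.15 rad), for 0.2 s.
At the end, for the whole second after the job is handed in: One shaker in each well, on its floor (within 10 mm of the centre), upright. The stand hangs in the fingers, 60 to 200 mm above the table, level within 0.1 rad, under 0.03 m/s and 0.2 rad/s, touching no tub or bystander. Spice jars within 30 mm of where they stood (((horizontal distance between shaker_a and well_a below 0.01 m and z of shaker_a in the frame of stand between 0 and 0.014 m and horizontal distance between shaker_b and well_b below 0.01 m and z of shaker_b in the frame of stand between 0 and 0.014 m) or (horizontal distance between shaker_a and well_b below 0.01 m and z of shaker_a in the frame of stand between 0 and 0.014 m and horizontal distance between shaker_b and well_a below 0.01 m and z of shaker_b in the frame of stand between 0 and 0.014 m)) and height (world z) of stand between 0.06 and 0.2 m and angle between stand's own z axis and vertical below 0.1 rad and angle between each of shaker_a, shaker_b's own z axis and vertical below 0.2 rad and linear speed of stand below 0.03 m/s and angular speed of stand below 0.2 rad/s and contact force between the fingers and stand above 2 N and contact force between stand and tub_back below 0.3 N and contact force between stand and tub_white below 0.3 N and contact force between stand and jar_short below 0.3 N and contact force between stand and jar_tall below 0.3 N and distance of each of jar_short, jar_tall from where it was at the start of the episode below 0.03 m); the arm keeps its last pose, push and grip.
It fails at once if the stand is tipped by more than 0.3 rad (angle between stand's own z axis and vertical above 0.3 rad).
It fails at once if a shaker is tipped by more than 0.6 rad (angle between any of shaker_a, shaker_b's own z axis and vertical above 0.6 rad).
It fails at once if a spice jar is shoved more than 30 mm or tipped over (distance of any of jar_short, jar_tall from where it was at the start of the episode above 0.03 m or angle between any of jar_short, jar_tall's own z axis and vertical above 0.5 rad).
It also fails if it takes over 72 s, if anything falls off the work surface, if the arm or the gripper's body presses on something with over 40 N, if the wrist force passes 120 N, or if a joint passes its speed limit or range.

## Working session

There is one attempt and no reset: what is moved stays moved. The work goes in short steps, Python scripts to look and compute and a tool call to move; the robot and the scene stay as the last step left them, time stands still between calls to the robot, and variables do not carry over. Pictures are saved under pics/ and viewed, at most 10 in all, crops included, and the job is handed in when it is done.

Besides the shell and the picture viewer there is one more tool, called after ">>>" by a JSON object that holds its "name" and its "arguments". jog_arm: Moves the arm, as the interface text tells. Its arguments: {"type":"object","properties":{"travel":{"type":"array"},"dr":{"type":"array"},"claw":{"type":"array"},"newtons":{"type":"number"}},"required":["travel","dr","claw"]}

```bash
mkdir -p pics; cat > h.py <<'E'
import numpy as np, cv2
from scipy.spatial.transform import Rotation as R
from plant import r
def world(c,rows,cols,st=None):
    rows=np.asarray(rows);cols=np.asarray(cols)
    z=c["range_z"][rows,cols]
    x=(cols-c["cx"])/c["fx"]*z; y=-(rows-c["cy"])/c["fy"]*z
    P=np.stack([x,y,-z],-1)
    A=np.array(c["attitude"],float)
    M=A if A.shape==(3,3) else (R.from_euler('xyz',A,degrees=True).as_matrix() if A.size==3 else R.from_quat(A).as_matrix())
    return (P@M.T+np.array(c["position"]))[z>0]
def save(c,n): cv2.imwrite(f"pics/{n}.png",c["pixels"][:,:,::-1])
E
python3 - <<'E'
from h import *
s=r.get_state();print({k:np.round(v,3) for k,v in s.items()})
for cam in("scene","side"):
    c=r.capture(cam);save(c,cam+"0");print(cam,c["position"],c["attitude"],c["fx"],c["fy"],c["cx"],c["cy"],[k for k in c])
    for n in("stand","shaker_a","jar_short","jar_tall","tub_back","tub_white"):
        for d in r.regions_of(n,cam)[:4]:
            if d["conf"]<.15: continue
            m=d["pixels"];rr,cc=np.nonzero(m);P=world(c,rr,cc)
            print(n,round(d["conf"],2),np.round(d["extent"]),m.sum(),"med",np.round(np.median(P,0),3),"lo",np.round(np.percentile(P,3,0),3),"hi",np.round(np.percentile(P,97,0),3))
E
```

```text
{'time_s': np.float64(0.0), 'joints': array([ 8.8929e+01,  2.0589e+01,  6.3500e-01, -2.2000e-02, -7.0135e+01,
       -1.6507e+01]), 'qd': array([ 0.019,  0.032,  0.062,  0.026, -0.043,  0.061]), 'joint_torque': array([ 1.0000e-03, -5.8272e+01,  2.9306e+01,  6.9970e+00,  7.0000e-03,
       -0.0000e+00]), 'tcp_pos': array([0.204, 0.643, 0.226]), 'eef_rot': array([ 1.79909e+02, -5.00000e-03, -1.75860e+01]), 'contact_force': array([-0.202, -0.189, -0.471]), 'moment': array([-0.003, -0.011,  0.014]), 'gripper_force': np.float64(0.0), 'gripper_width': np.float64(0.088)}
scene [0.41729854 0.72117514 1.06493387] [  32.5745182     0.33066586 -173.19854112] 502.83773741161843 502.83773741161843 317.66091420309203 197.5350902048072 ['pixels', 'range_z', 'fx', 'fy', 'cx', 'cy', 'position', 'attitude']
stand 0.66 [298. 274. 378. 360.] 2853 med [0.423 0.354 0.006] lo [0.359 0.264 0.002] hi [0.485 0.432 0.126]
stand 0.62 [336. 222. 352. 248.] 313 med [0.431 0.182 0.066] lo [0.415 0.166 0.029] hi [0.447 0.189 0.089]
shaker_a 0.94 [334. 223. 355. 252.] 425 med [0.431 0.181 0.058] lo [0.413 0.159 0.00
[... 941 characters left out ...]
ker_a 0.63 [186. 219. 217. 246.] 508 med [ 0.569 -0.173  0.086] lo [ 0.543 -0.196  0.024] hi [ 0.582 -0.156  0.099]
shaker_a 0.6 [178. 180. 198. 208.] 388 med [ 0.441 -0.235  0.056] lo [ 0.421 -0.255  0.006] hi [ 0.449 -0.222  0.09 ]
shaker_a 0.59 [334. 178. 347. 203.] 357 med [0.443 0.164 0.055] lo [0.424 0.147 0.009] hi [0.451 0.182 0.09 ]
jar_short 0.8 [186. 219. 218. 246.] 509 med [ 0.569 -0.173  0.085] lo [ 0.542 -0.194  0.022] hi [ 0.582 -0.156  0.099]
jar_tall 0.68 [199. 242. 226. 278.] 686 med [ 0.645 -0.134  0.092] lo [ 0.616 -0.157  0.01 ] hi [ 0.655 -0.118  0.107]
tub_back 0.68 [186. 216. 215. 248.] 506 med [ 0.568 -0.173  0.086] lo [ 0.544 -0.195  0.024] hi [ 0.582 -0.156  0.099]
```

View pics/scene0.png

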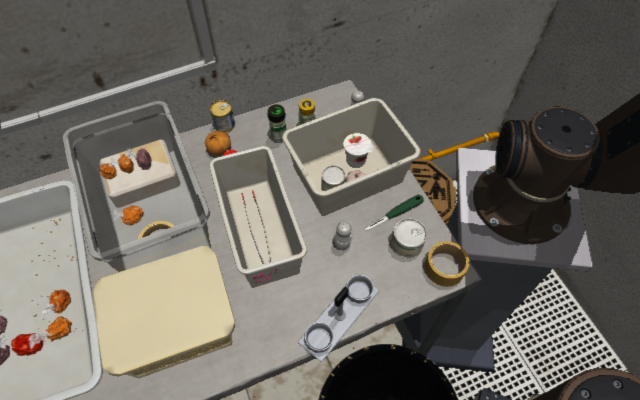

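View pics/side0.png

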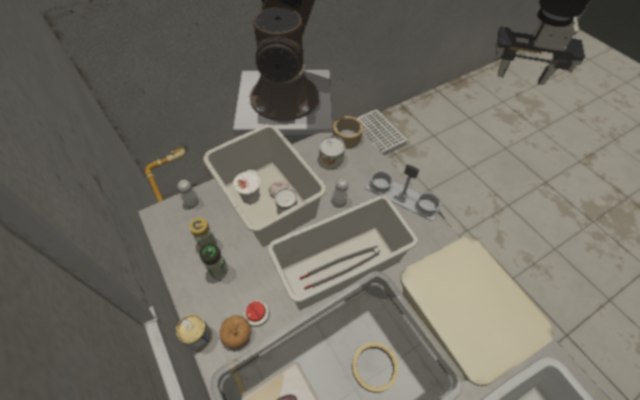

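```bash
python3 - <<'E'
from h import *
rr,cc=[a.ravel() for a in np.mgrid[0:400,0:640]]
Q=[]
for cam in("scene","side"):
    c=r.capture(cam);P=world(c,rr,cc);Q.append(P)
    def sel(x0,x1,y0,y1,z0,z1): 
        m=(P[:,0]>x0)&(P[:,0]<x1)&(P[:,1]>y0)&(P[:,1]<y1)&(P[:,2]>z0)&(P[:,2]<z1);return P[m]
    for n,(x,y) in dict(S1=(.432,.17),S2=(.435,-.238),JS=(.56,-.175),JT=(.632,-.135)).items():
        for z0,z1 in((.01,.065),(.072,.082),(.084,.112)):
            q=sel(x-.035,x+.035,y-.035,y+.035,z0,z1)
            if len(q)>5: print(cam,n,z0,len(q),np.round((q.min(0)+q.max(0))/2,4),np.round(np.ptp(q,axis=0),3))
            if len(q)>8:
                A=np.c_[2*q[:,:2],np.ones(len(q))];f=np.linalg.lstsq(A,(q[:,:2]**2).sum(1),rcond=None)[0]
                print("   circle",np.round(f[:2],4),np.round(np.sqrt(max(0,f[2]+f[0]**2+f[1]**2)),4))
    g=sel(.3,.55,.22,.5,.1,.135)
    if len(g):
        box=cv2.minAreaRect(g[:,:2].astype(np.float32)*1000);print(cam,"grip",len(g),box,g[:,2].max())
    b=sel(.3,.55,.22,.5,.002,.05)
    print(cam,"base",len(b),cv2.minAreaRect(b[:,:2].astype(np.float32)*1000))
    w=sel(.3,.55,.22,.5,.028,.04)
    if len(w):
        for s in(-1,1):
            pass
    t=sel(.3,1,-.12,.3,.115,.15);print(cam,"tubs",np.round(t.min(0),3),np.round(t.max(0),3))
E
```

```text
scene S1 0.01 206 [0.4311 0.1781 0.0376] [0.041 0.027 0.054]
   circle [0.4313 0.1694] 0.0185
scene S1 0.072 57 [0.4305 0.1711 0.0775] [0.034 0.032 0.008]
   circle [0.4305 0.1703] 0.0157
scene S1 0.084 95 [0.4312 0.1736 0.0878] [0.027 0.032 0.007]
   circle [0.4304 0.1716] 0.0097
scene S2 0.01 18 [ 0.4315 -0.2302  0.0553] [0.034 0.015 0.019]
   circle [ 0.4313 -0.2384] 0.0163
scene S2 0.072 50 [ 0.4311 -0.2312  0.0773] [0.032 0.024 0.009]
   circle [ 0.4311 -0.2365] 0.0145
scene S2 0.084 49 [ 0.4307 -0.2374  0.0875] [0.024 0.023 0.007]
   circle [ 0.4311 -0.2368] 0.0089
scene JS 0.01 90 [ 0.56   -0.1638  0.0442] [0.047 0.026 0.041]
   circle [ 0.5597 -0.1754] 0.021
scene JS 0.072 36 [ 0.5591 -0.1641  0.0773] [0.039 0.024 0.009]
   circle [ 0.5598 -0.1747] 0.019
scene JS 0.084 191 [ 0.5595 -0.175   0.0924] [0.04  0.044 0.016]
   circle [ 0.5594 -0.1734] 0.0157
scene JT 0.01 195 [ 0.6323 -0.1267  0.0367] [0.043 0.03  0.053]
   circle [ 0.6333 -0.1356] 0.0206
scene JT 0.072 48 [ 0.6336 -0.1239  0.0769] [0.042 0.02  0.009]
   circle [ 0.6332 -0.1361] 0.0199
scene JT 0.084 268 [ 0.6339 -
[... 1139 characters left out ...]
4
side JS 0.084 263 [ 0.5599 -0.1778  0.0925] [0.043 0.04  0.017]
   circle [ 0.5611 -0.1773] 0.0155
side JT 0.01 206 [ 0.6392 -0.1381  0.0374] [0.035 0.042 0.055]
   circle [ 0.6317 -0.141 ] 0.0234
side JT 0.072 50 [ 0.6401 -0.1372  0.0768] [0.032 0.039 0.009]
   circle [ 0.633  -0.1404] 0.0217
side JT 0.084 386 [ 0.6341 -0.1397  0.0965] [0.044 0.044 0.025]
   circle [ 0.6352 -0.1389] 0.017
side grip 478 ((487.65338134765625, 299.204833984375), (69.73766326904297, 169.10952758789062), 44.36720275878906) 0.1338712633105661
side base 2578 ((424.8486633300781, 344.3520812988281), (249.77256774902344, 248.84117126464844), 0.07536079734563828)
side tubs [ 0.3   -0.12   0.115] [0.933 0.3   0.15 ]
```

```bash
python3 - <<'E'
from h import *
rr,cc=[a.ravel() for a in np.mgrid[0:400,0:640]]
H=np.zeros((2,70,75))
allq=[]
for i,cam in enumerate(("scene","side")):
    c=r.capture(cam);P=world(c,rr,cc)
    for p in P[(P[:,2]<.3)]:
        a=int((p[0]-.2)/.01);b=int((p[1]+.3)/.01)
        if 0<=a<70 and 0<=b<75: H[i,a,b]=max(H[i,a,b],p[2])
    for nm in("stand",):
        d=r.regions_of(nm,cam)[0];m=d["pixels"];q=world(c,*np.nonzero(m))
        for z0,z1 in((.003,.0085),(.025,.037),(.1,.128),(.124,.135)):
            s=q[(q[:,2]>z0)&(q[:,2]<z1)]
            if len(s)>4: print(cam,z0,len(s),cv2.minAreaRect((s[:,:2]*1000).astype(np.float32)),np.round(np.median(s,0),3))
    for t in("well_a","well_b","stand_grip"):
        for d in r.tip_of(t,cam)[:2]:
            u,v=np.round(d["at"]).astype(int);print(cam,t,round(d["conf"],2),d["at"],np.round(world(c,[v],[u]),3))
    # profile of S1
    for s in((.431,.169),(.431,-.238)):
        q=P[(np.hypot(P[:,0]-s[0],P[:,1]-s[1])<.035)]
        ax=0 if i==0 else 1
        print([ (k,int(1000*np.ptp(q[(q[:,2]>k/1000-.004)&(q[:,2]<k/1000+.004)][:,ax]))) for k in range(8,90,8) if ((q[:,2]>k/1000-.004)&(q[:,2]<k/1000+.004)).sum()>3])
M=(H.max(0)*100).round().astype(int)
print("cols y -0.30.. ; rows x")
for a in range(8,66,2): print(f"{.2+a*.01:.2f}"," ".join(f"{v:2d}" for v in M[a:a+2].max(0)))
E
```

```text
scene 0.003 1637 ((420.7671813964844, 344.8062744140625), (206.7631072998047, 67.91646575927734), 56.569053649902344) [0.426 0.358 0.005]
scene 0.025 379 ((421.15283203125, 344.4857177734375), (199.19879150390625, 59.618900299072266), 56.827606201171875) [0.432 0.376 0.031]
scene 0.1 107 ((421.252197265625, 345.73919677734375), (36.9219856262207, 12.49455738067627), 56.6033821105957) [0.422 0.352 0.122]
scene 0.124 103 ((421.5406799316406, 346.03289794921875), (36.10917282104492, 12.365723609924316), 57.38943099975586) [0.421 0.346 0.128]
scene well_a 0.95 [360.2, 290.0] [[0.38  0.282 0.004]]
scene well_a 0.67 [317.1, 338.4] [[0.463 0.4   0.003]]
scene well_b 0.95 [360.2, 290.0] [[0.38  0.282 0.004]]
scene well_b 0.67 [317.1, 338.4] [[0.463 0.4   0.003]]
scene stand_grip 0.86 [342.8, 296.5] [[0.417 0.348 0.123]]
scene stand_grip 0.3 [280.2, 137.5] [[ 0.624 -0.116  0.021]]
[(8, 55), (16, 35), (24, 37), (32, 39), (40, 40), (48, 37), (56, 34), (64, 30), (72, 32), (80, 33), (88, 25)]
[(56, 3), (64, 32), (72, 32), (80, 32), (88, 29)]
side 0.003 908 ((414.57421875, 343.7572326660156), (210
[... 7014 characters left out ...]
3 13 13 13
0.80  0  0  0  0  0  0  0  0 14 30 30 30 25  7  7  7  7  0  0  4  5  5  5  5  5  4  0  1  0  0  0  0  1 17 17 17 17 17 17 11  7  1  1  1  1  1  1  1  1  3  3  3  3  3  3  8 17 17 17 17  0 13 13 13 13 13 13 14 13 13 13 13 13 13 13
0.82  0  0  0  0  0  0  0  0  0 25 30 30 21 20  0  1  0  0  0  0  0  0  0  1  0  0  0  0  1 17 17 17 17 17 17 16 10  6  1  1  1  1  1  1  1  1  1  3  3  3  3  3  3  3  3  3  8 17 17 17 17  0 13 13 13 13 13 13 13 13 13 13 13 13 13
0.84  0  0  0  0  0  0  0  0  0  0  8 30 30 20 20 20  1  0  1  1  0  0  1  1  1  0 17 17 17 17 17 17 16 10  7  7  6  1  1  1  1  1  1  1  1  1  3  3  3  1  1  1  1  1  3  3  3  5 15 17 17 17  0 13 13 13 13 13 13 13 13 13 13 13 13
```

```bash
cat >> h.py <<'E'
def go(x,y,z,yaw,ref=None):
    """ref: commanded [x,y,z,yaw]; measured if None"""
    if ref is None:
        s=r.get_state(); p=s["tcp_pos"]; R0=R.from_euler('xyz',s["eef_rot"],degrees=True)
    else: p=ref[:3]; R0=R.from_euler('xyz',[180,0,ref[3]],degrees=True)
    R1=R.from_euler('xyz',[180,0,yaw],degrees=True)
    t=R0.inv().apply(np.array([x,y,z])-p)/.5; d=np.degrees((R0.inv()*R1).as_rotvec())/360
    print("travel",np.round(t,4).tolist(),"dr",np.round(d,4).tolist(), "rows",np.linalg.norm(t)*8, np.linalg.norm(d)*360/10.7)
E
python3 - <<'E'
from h import *
go(.431,.169,.226,-63,[.204,.643,.227,-17.586])
rr,cc=[a.ravel() for a in np.mgrid[0:400,0:640]]
for i,cam in enumerate(("scene","side")):
    c=r.capture(cam);P=world(c,rr,cc)
    # tub_back rim: cluster z .128-.145 , x .26-.62, y -.2-.14
    a=np.radians(28); 
    q=P[(P[:,2]>.128)&(P[:,2]<.145)&(P[:,0]>.25)&(P[:,0]<.63)&(P[:,1]>-.22)&(P[:,1]<.14)&(P[:,1]<.14)]
    n,l,st,ce=None,None,None,None
    q=q[(q[:,1]-.169)<.0]; q=q[~((q[:,0]>.53)&(q[:,1]>.06))]
    b=cv2.minAreaRect((q[:,:2]*1000).astype(np.float32));print(cam,b,np.round(np.percentile(q[:,2],[5,50,95]),4)); print(np.round(cv2.boxPoints(b)))
    q=P[(P[:,2]>.115)&(P[:,2]<.14)&(P[:,0]>.48)&(P[:,0]<.75)&(P[:,1]>.14)&(P[:,1]<.33)]
    print("white", np.round(np.percentile(q[:,2],[5,50,95]),4)); 
    print(np.round([q[np.argmin(q@np.array(v))] for v in([1,0,0],[.89,.46,0],[.55,.83,0],[1,-1,0])],3).tolist())
E
```

```text
travel [0.7192, 0.7665, 0.002] dr [0.0, -0.0, 0.1262] rows 8.408848672678085 4.244299065420561
scene ((455.0247802734375, -15.613327026367188), (325.1685791015625, 216.143798828125), 33.330345153808594) [0.1294 0.1354 0.139 ]
[[ 260.  -15.]
 [ 379. -195.]
 [ 650.  -17.]
 [ 531.  164.]]
white [0.1206 0.1273 0.1319]
[[0.502, 0.259, 0.125], [0.553, 0.148, 0.122], [0.558, 0.142, 0.129], [0.507, 0.271, 0.124]]
side ((456.11590576171875, -16.814483642578125), (328.732421875, 212.09335327148438), 32.823509216308594) [0.1294 0.1367 0.1395]
[[ 261.  -17.]
 [ 375. -195.]
 [ 652.  -17.]
 [ 537.  161.]]
white [0.1188 0.1284 0.133 ]
[[0.5, 0.251, 0.124], [0.553, 0.146, 0.125], [0.557, 0.141, 0.128], [0.505, 0.265, 0.127]]
```

```bash
python3 -c "
from h import *
go(.431,.169,.226,-57,[.204,.643,.227,-17.586])"
```

```text
travel [0.7192, 0.7665, 0.002] dr [0.0, -0.0, 0.1095] rows 8.408848672678085 3.6835514018691606
```

>>> {"name": "jog_arm", "arguments": {"travel": [[0.08,0.085,0],[0.16,0.17,0],[0.24,0.255,0],[0.32,0.34,0],[0.4,0.425,0],[0.48,0.51,0],[0.56,0.6,0],[0.64,0.68,0],[0.7192,0.7665,0.002],[0.7192,0.7665,0.002]], "dr": [[0,0,0.02],[0,0,0.04],[0,0,0.06],[0,0,0.08],[0,0,0.1],[0,0,0.1095],[0,0,0.1095],[0,0,0.1095],[0,0,0.1095],[0,0,0.1095]], "claw": [0.8,0.8,0.8,0.8,0.8,0.8,0.8,0.8,0.8,0.8], "newtons": 20}}

```text
time_s: 2.65
tcp_pos: [0.4318, 0.1662, 0.2257]
eef_rot: [-180.0, -0.0, -57.3]
contact_force: [-0.4, 0.3, 0.4]
gripper_width: 0.0703
gripper_force: 0.0
```

```bash
cat >> h.py <<'E'
def wcap(name=None):
    s=r.get_state(); c=r.capture("wrist")
    if name: save(c,name)
    T=np.eye(4);T[:3,:3]=R.from_euler('xyz',s["eef_rot"],degrees=True).as_matrix();T[:3,3]=s["tcp_pos"]
    v,u=np.mgrid[0:400,0:640]; dx=u-c["cx"];dy=v-c["cy"]
    rr=np.hypot(dx/c["fx"],dy/c["fy"]); th=rr
    k=np.where(rr>1e-9,np.tan(np.minimum(th,1.45))/np.maximum(rr,1e-9),1)
    z=c["range_z"]; P=np.stack([dx/c["fx"]*k*z,-dy/c["fy"]*k*z,-z,np.ones_like(z)],-1)
    W=(P@(T@np.array(c["hand_eye"])).T)[...,:3]; ok=(z>0)&(th<1.4)
    return s,c,W,ok
def circ(q):
    A=np.c_[2*q[:,:2],np.ones(len(q))];f=np.linalg.lstsq(A,(q[:,:2]**2).sum(1),rcond=None)[0]
    return np.round(f[:2],4),np.round(np.sqrt(max(0,f[2]+f[0]**2+f[1]**2)),4)
E
python3 - <<'E'
from h import *
s,c,W,ok=wcap("wrist1");print(s["tcp_pos"],s["eef_rot"],np.round(c["hand_eye"],3).tolist(),c["fx"])
for d in r.regions_of("shaker_a","wrist"): 
    q=W[d["pixels"]&ok];print(round(d["conf"],2),np.round(d["extent"]),len(q),np.round(np.percentile(q,[3,50,97],axis=0),3).tolist() if len(q) else "")
P=W[ok]
for z0,z1 in((.066,.07),(.07,.076),(.076,.084),(.084,.087),(.087,.092)):
    q=P[(np.hypot(P[:,0]-.431,P[:,1]-.169)<.03)&(P[:,2]>z0)&(P[:,2]<z1)];
    if len(q)>8: print(z0,len(q),circ(q),np.round((q.min(0)+q.max(0))/2,4),np.round(np.ptp(q,axis=0),3))
for d in r.regions_of("stand","wrist"):
    q=W[d["pixels"]&ok];print("stand",round(d["conf"],2),np.round(d["extent"]),len(q))
    for z0,z1 in((.003,.009),(.025,.036),(.1,.128)):
        t=q[(q[:,2]>z0)&(q[:,2]<z1)]
        if len(t)>5: print(z0,len(t),cv2.minAreaRect((t[:,:2]*1000).astype(np.float32)))
E
```

```text
[0.43177065 0.16624779 0.22568732] [-1.79997548e+02 -8.40205492e-03 -5.72897047e+01] [[0.0, 0.967, 0.255, 0.069], [1.0, -0.0, -0.0, 0.0], [-0.0, 0.255, -0.967, -0.159], [0.0, 0.0, 0.0, 1.0]] 309.70691628693146
0.89 [303. 166. 340. 210.] 1358 [[0.416, 0.146, 0.031], [0.433, 0.161, 0.082], [0.449, 0.18, 0.09]]
0.066 18 (array([0.4295, 0.168 ]), np.float64(0.0169)) [0.4338 0.1602 0.0685] [0.025 0.019 0.003]
0.07 23 (array([0.4294, 0.1677]), np.float64(0.0169)) [0.4345 0.1563 0.073 ] [0.022 0.012 0.006]
0.076 262 (array([0.4295, 0.1678]), np.float64(0.0156)) [0.4296 0.1676 0.0801] [0.034 0.034 0.008]
0.084 202 (array([0.4294, 0.1679]), np.float64(0.0127)) [0.4294 0.1679 0.0855] [0.028 0.029 0.003]
0.087 404 (array([0.4295, 0.1673]), np.float64(0.0081)) [0.4293 0.1674 0.0892] [0.024 0.024 0.004]
stand 0.71 [234. 240. 323. 319.] 1835
0.003 974 ((404.28857421875, 324.8206787109375), (167.96153259277344, 60.10224151611328), 67.263671875)
0.025 320 ((399.83404541015625, 326.8912048339844), (132.9539337158203, 28.36638832092285), 48.604976654052734)
```

View pics/wrist1.png

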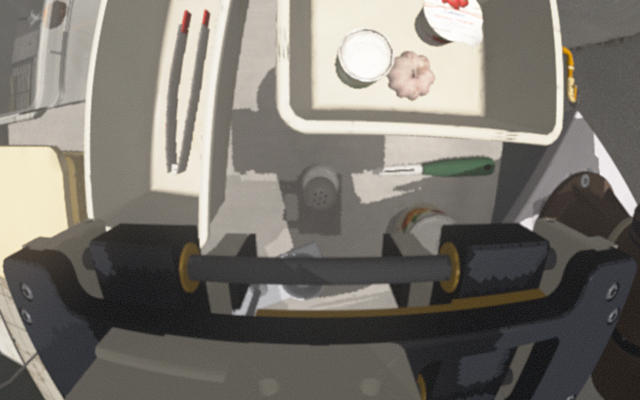

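```bash
python3 -c "
from h import *
s=r.get_state();print(s['tcp_pos'],s['eef_rot'],s['qd'],s['joints'])
go(.430,.168,.066,-57)"
```

```text
[0.43101327 0.16965161 0.22574613] [-1.79970656e+02  7.51604570e-03 -5.70337276e+01] [ 1.41284311  0.2394369   0.07963495 -0.11154063 -0.02534533  0.0438181 ] [ 4.59456411e+01  1.50696942e-01 -2.49424162e+01 -8.09889148e-04
 -6.48766042e+01 -1.29790269e+01]
travel [0.0017, 0.0037, 0.3195] dr [-0.0001, 0.0, -0.0001] rows 2.556126065700847 0.00423691682251882
```

>>> {"name": "jog_arm", "arguments": {"travel": [[0,0.003,0.05],[0,0.003,0.1],[0,0.003,0.15],[0,0.003,0.2],[0,0.003,0.24],[0,0.003,0.28],[0,0.003,0.3],[0,0.003,0.32],[0,0.003,0.32],[0,0.003,0.32]], "dr": [[0,0,0],[0,0,0],[0,0,0],[0,0,0],[0,0,0],[0,0,0],[0,0,0],[0,0,0],[0,0,0],[0,0,0]], "claw": [0.8,0.8,0.8,0.8,0.8,0.8,0.8,0.8,0.8,0.8]}}

```text
time_s: 4.05
tcp_pos: [0.43, 0.169, 0.066]
eef_rot: [-180.0, 0.0, -57.0]
contact_force: [-0.5, 0.5, 1.0]
gripper_width: 0.0698
gripper_force: 0.0
```

>>> {"name": "jog_arm", "arguments": {"travel": [[0,0,0],[0,0,0],[0,0,0],[0,0,0],[0,0,0],[0,0,0],[0,0,0],[0,0,0],[0,0,0],[0,0,0]], "dr": [[0,0,0],[0,0,0],[0,0,0],[0,0,0],[0,0,0],[0,0,0],[0,0,0],[0,0,0],[0,0,0],[0,0,0]], "claw": [0.7,0.6,0.5,0.45,0.4,0.35,0.3,0.3,0.3,0.3], "newtons": 20}}

```text
time_s: 5.3
tcp_pos: [0.4296, 0.1687, 0.0655]
eef_rot: [180.0, 0.0, -57.0]
contact_force: [0.1, -0.6, 0.9]
gripper_width: 0.0326
gripper_force: 20.0
```

>>> {"name": "jog_arm", "arguments": {"travel": [[0,0,-0.04],[0,0,-0.12],[0,0,-0.22],[0,0,-0.32],[-0.02,0,-0.368],[-0.06,-0.01,-0.368],[-0.11,-0.02,-0.368],[-0.16,-0.03,-0.368],[-0.21,-0.04,-0.368],[-0.248,-0.047,-0.368]], "dr": [[0,0,0],[0,0,0],[0,0,0],[0,0,-0.02],[0,0,-0.045],[0,0,-0.07],[0,0,-0.1],[0,0,-0.128],[0,0,-0.156],[0,0,-0.184]], "claw": [0.3,0.3,0.3,0.3,0.3,0.3,0.3,0.3,0.3,0.3]}}

```text
time_s: 6.55
tcp_pos: [0.3812, 0.2862, 0.2492]
eef_rot: [180.0, 0.0, 9.6]
contact_force: [0.0, -0.4, -1.3]
gripper_width: 0.0324
gripper_force: 20.0
```

>>> {"name": "jog_arm", "arguments": {"travel": [[0,0,0],[0,0,0],[0,0,0],[0,0,0],[0,0,0],[0,0,0],[0,0,0],[0,0,0],[0,0,0],[0,0,0]], "dr": [[0,0,-0.028],[0,0,-0.056],[0,0,-0.084],[0,0,-0.11],[0,0,-0.1318],[0,0,-0.1318],[0,0,-0.1318],[0,0,-0.1318],[0,0,-0.1318],[0,0,-0.1318]], "claw": [0.3,0.3,0.3,0.3,0.3,0.3,0.3,0.3,0.3,0.3]}}

```text
time_s: 7.8
tcp_pos: [0.3818, 0.2855, 0.2496]
eef_rot: [-180.0, -0.0, 56.7]
contact_force: [-0.9, 0.4, -1.8]
gripper_width: 0.0326
gripper_force: 20.0
```

```bash
python3 - <<'E'
from h import *
s,c,W,ok=wcap("wrist2");print(s["time_s"],s["tcp_pos"],s["eef_rot"],s["qd"].round(2),s["gripper_width"],s["joints"])
from itertools import product
for d in r.regions_of("stand","wrist"):
    q=W[d["pixels"]&ok];print("stand",round(d["conf"],2),np.round(d["extent"]),len(q))
    for z0,z1 in((.003,.009),(.025,.036),(.1,.128),(.126,.134)):
        t=q[(q[:,2]>z0)&(q[:,2]<z1)]
        if len(t)>5: print(z0,len(t),cv2.minAreaRect((t[:,:2]*1000).astype(np.float32)))
P=W[ok]
for w in((.382,.285),(.459,.402)):
    q=P[(np.hypot(P[:,0]-w[0],P[:,1]-w[1])<.038)&(P[:,2]>.028)&(P[:,2]<.037)]
    if len(q)>8: print(w,len(q),circ(q),np.round(np.ptp(q,axis=0),3))
for d in r.regions_of("shaker_a","wrist"): 
    q=W[d["pixels"]&ok];print(round(d["conf"],2),np.round(d["extent"]),len(q),np.round(np.percentile(q,[3,50,97],axis=0),3).tolist() if len(q) else "")
E
```

```text
7.8 [0.38183516 0.28549481 0.24956636] [-1.79999051e+02 -2.17243155e-03  5.66659598e+01] [ 0.06 -0.09  0.11  0.04 -0.09  0.25] 0.0325890554127842 [ 6.05061272e+01  5.96533324e-01 -2.12821847e+01 -8.63773147e-04
 -6.81190509e+01  8.61601545e+01]
stand 0.76 [294.  41. 345. 201.] 7535
0.003 5645 ((419.85107421875, 343.5740661621094), (205.6644744873047, 66.68115234375), 57.16535568237305)
0.025 1086 ((422.6741027832031, 348.260986328125), (189.65740966796875, 59.86614990234375), 57.02882766723633)
0.1 61 ((419.6814270019531, 343.3302917480469), (35.542606353759766, 11.755258560180664), 56.80307388305664)
0.126 508 ((419.70751953125, 343.35089111328125), (35.4796257019043, 11.734169960021973), 56.80307388305664)
(0.382, 0.285) 407 (array([0.3821, 0.2848]), np.float64(0.0276)) [0.06  0.059 0.008]
(0.459, 0.402) 563 (array([0.4577, 0.4018]), np.float64(0.0276)) [0.059 0.06  0.008]
0.56 [288. 190. 354. 260.] 3859 [[0.372, 0.282, 0.204], [0.391, 0.297, 0.247], [0.403, 0.307, 0.273]]
```

View pics/wrist2.png

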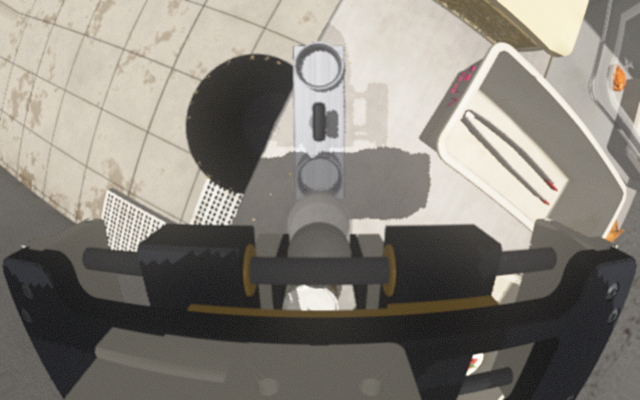

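```bash
python3 - <<'E'
from h import *
s,c,W,ok=wcap()
d=r.regions_of("shaker_a","wrist")[0]
T=R.from_euler('xyz',s["eef_rot"],degrees=True)
L=T.inv().apply(W[d["pixels"]&ok]-s["tcp_pos"])
print(s["tcp_pos"])
for z0,z1 in((-.03,-.022),(-.022,-.018),(-.018,-.012),(-.012,-.002),(.005,.015),(.015,.025),(.025,.035),(.035,.05)):
    q=L[(L[:,2]>z0)&(L[:,2]<z1)]
    if len(q)>20: print(z0,len(q),circ(q),np.round(q.min(0),4),np.round(q.max(0),4))
go(.3816,.2847,.074,57,[.3820,.2850,.25,56.7])
E
```

```text
[0.38186141 0.2854842  0.24958367]
-0.03 307 (array([-0.0007,  0.0003]), np.float64(0.0094)) [-0.0121 -0.0094 -0.0254] [ 0.0113  0.0094 -0.022 ]
-0.022 585 (array([-0.0005,  0.0001]), np.float64(0.0125)) [-0.0149 -0.0137 -0.022 ] [ 0.0147  0.0137 -0.018 ]
-0.018 676 (array([-0.0002,  0.0001]), np.float64(0.0153)) [-0.0153 -0.0164 -0.018 ] [ 0.0163  0.0168 -0.012 ]
-0.012 343 (array([-0.0008,  0.0002]), np.float64(0.0169)) [ 0.0035 -0.0155 -0.012 ] [ 0.0166  0.0168 -0.0021]
0.005 571 (array([0.0006, 0.0004]), np.float64(0.0174)) [ 0.0008 -0.0176  0.005 ] [0.0196 0.0181 0.015 ]
0.015 519 (array([0.0009, 0.0005]), np.float64(0.0192)) [ 0.0005 -0.0191  0.015 ] [0.0213 0.0203 0.0249]
0.025 432 (array([0.0015, 0.0006]), np.float64(0.0206)) [ 0.0013 -0.0206  0.0251] [0.0232 0.021  0.035 ]
0.035 182 (array([0.0008, 0.0007]), np.float64(0.0217)) [ 0.0092 -0.0187  0.0351] [0.0231 0.0208 0.0497]
travel [-0.0009, -0.0003, 0.352] dr [0.0, 0.0, -0.0008] rows 2.8160113636134354 0.028037383177570027
```

>>> {"name": "jog_arm", "arguments": {"travel": [[-0.0036,0,0.06],[-0.0036,0,0.14],[-0.0036,0,0.2],[-0.0036,0,0.24],[-0.0036,0,0.27],[-0.0036,0,0.295],[-0.0036,0,0.315],[-0.0036,0,0.335],[-0.0036,0,0.354],[-0.0036,0,0.354]], "dr": [[0,0,0],[0,0,0],[0,0,0],[0,0,0],[0,0,0],[0,0,0],[0,0,0],[0,0,0],[0,0,0],[0,0,0]], "claw": [0.3,0.3,0.3,0.3,0.3,0.3,0.3,0.3,0.3,0.3]}}

```text
time_s: 9.3
tcp_pos: [0.3808, 0.2839, 0.0722]
eef_rot: [180.0, 0.0, 56.7]
contact_force: [0.5, 0.3, -1.9]
gripper_width: 0.0328
gripper_force: 20.0
```

>>> {"name": "jog_arm", "arguments": {"travel": [[0,0,0.002],[0,0,0.002],[0,0,0.002],[0,0,0.002],[0,0,0.002],[0,0,0.002],[0,0,-0.05],[0,0,-0.13],[0,0,-0.23],[0,0,-0.34]], "dr": [[0,0,0],[0,0,0],[0,0,0],[0,0,0],[0,0,0],[0,0,0],[0,0,0],[0,0,0],[0,0,0],[0,0,0]], "claw": [0.38,0.42,0.5,0.58,0.65,0.65,0.65,0.65,0.65,0.65]}}

```text
time_s: 10.55
tcp_pos: [0.3805, 0.2835, 0.2439]
eef_rot: [-180.0, 0.1, 56.7]
contact_force: [0.7, 1.3, -0.7]
gripper_width: 0.057
gripper_force: 0.0
```

```bash
python3 - <<'E'
from h import *
s,c,W,ok=wcap();print(s["time_s"],s["tcp_pos"],s["eef_rot"],s["gripper_width"])
P=W[ok]
for w in((.3816,.2847),):
  for z0,z1 in((.004,.012),(.028,.036),(.04,.05),(.05,.06),(.06,.07),(.084,.09),(.09,.094),(.094,.1)):
    q=P[(np.hypot(P[:,0]-w[0],P[:,1]-w[1])<.034)&(P[:,2]>z0)&(P[:,2]<z1)]
    if len(q)>8: print(z0,len(q),circ(q))
print(P[(np.hypot(P[:,0]-.3816,P[:,1]-.2847)<.034)][:,2].max())
t=P[(P[:,2]>.126)&(P[:,2]<.134)&(np.hypot(P[:,0]-.42,P[:,1]-.343)<.03)];print(cv2.minAreaRect((t[:,:2]*1000).astype(np.float32)))
go(.431,-.238,.25,-57)
E
```

```text
10.55 [0.38051386 0.28350917 0.24390457] [-1.79997229e+02  5.01120866e-02  5.66916590e+01] 0.056958066210212766
0.004 441 (array([0.3836, 0.288 ]), np.float64(0.0266))
0.028 449 (array([0.3817, 0.2842]), np.float64(0.0277))
0.04 133 (array([0.3817, 0.2843]), np.float64(0.0206))
0.05 124 (array([0.3816, 0.2842]), np.float64(0.0187))
0.06 116 (array([0.3813, 0.2843]), np.float64(0.0167))
0.084 226 (array([0.3804, 0.2831]), np.float64(0.0155))
0.09 260 (array([0.3807, 0.2833]), np.float64(0.012))
0.094 302 (array([0.3809, 0.2834]), np.float64(0.0075))
0.36352870121415704
((419.4855651855469, 343.134521484375), (35.61683654785156, 11.502299308776855), 56.94672775268555)
travel [-0.824, 0.654, -0.0026] dr [-0.0013, -0.0014, 0.316] rows 8.416367105856365 10.632026165767616
```

>>> {"name": "jog_arm", "arguments": {"travel": [[-0.06,0.085,-0.014],[-0.125,0.175,-0.014],[-0.195,0.27,-0.014],[-0.265,0.365,-0.014],[-0.332,0.455,-0.014],[-0.43,0.495,-0.014],[-0.53,0.535,-0.014],[-0.63,0.58,-0.014],[-0.73,0.62,-0.014],[-0.817,0.656,-0.014]], "dr": [[0,0,0.028],[0,0,0.056],[0,0,0.084],[0,0,0.112],[0,0,0.14],[0,0,0.168],[0,0,0.196],[0,0,0.224],[0,0,0.252],[0,0,0.28]], "claw": [0.7,0.75,0.8,0.8,0.8,0.8,0.8,0.8,0.8,0.8]}}

```text
time_s: 11.85
tcp_pos: [0.4299, -0.2393, 0.2496]
eef_rot: [-180.0, -0.0, -44.5]
contact_force: [0.7, -0.3, -0.1]
gripper_width: 0.0703
gripper_force: 0.0
```

```bash
python3 - <<'E'
from h import *
s=r.get_state();print(s["tcp_pos"],s["eef_rot"],s["joints"])
go(.431,-.238,.22,-57)
go(.431,-.238,.22,-57,[.431,-.238,.25,56.7-.28*360])
E
```

```text
[ 0.42993986 -0.23931698  0.24964484] [-1.79987487e+02 -1.82794730e-02 -4.44624916e+01] [-6.15878717e+00  2.15205192e+00 -1.96650941e+01  1.62755068e-03
 -6.81607535e+01  5.16956924e+01]
travel [-0.0004, -0.0034, 0.0593] dr [-0.0, -0.0, 0.0348] rows 0.4750881552127998 1.1717317617928387
travel [0.0, -0.0, 0.06] dr [0.0, -0.0, 0.0358] rows 0.48 1.2056074766355134
```

>>> {"name": "jog_arm", "arguments": {"travel": [[0,0,0.02],[0,0,0.04],[0,0,0.06],[0,0,0.06],[0,0,0.06],[0,0,0.06],[0,0,0.06],[0,0,0.06],[0,0,0.06],[0,0,0.06]], "dr": [[0,0,0.02],[0,0,0.0358],[0,0,0.0358],[0,0,0.0358],[0,0,0.0358],[0,0,0.0358],[0,0,0.0358],[0,0,0.0358],[0,0,0.0358],[0,0,0.0358]], "claw": [0.8,0.8,0.8,0.8,0.8,0.8,0.8,0.8,0.8,0.8]}}

```text
time_s: 13.1
tcp_pos: [0.4306, -0.2376, 0.2196]
eef_rot: [-180.0, -0.0, -57.0]
contact_force: [0.2, -0.2, 0.2]
gripper_width: 0.0698
gripper_force: 0.0
```

```bash
python3 - <<'E'
from h import *
s,c,W,ok=wcap();print(s["time_s"],s["tcp_pos"],s["eef_rot"],s["gripper_width"])
P=W[ok]
for n in("shaker_a","jar_short","jar_tall"):
  for d in r.regions_of(n,"wrist"): 
    q=W[d["pixels"]&ok];print(n,round(d["conf"],2),np.round(d["extent"]),len(q),np.round(np.percentile(q,[3,50,97],axis=0),3).tolist() if len(q) else "")
for z0,z1 in((.066,.07),(.07,.076),(.076,.084),(.084,.087),(.087,.092)):
    q=P[(np.hypot(P[:,0]-.431,P[:,1]+.238)<.03)&(P[:,2]>z0)&(P[:,2]<z1)];
    if len(q)>8: print(z0,len(q),circ(q),np.round((q.min(0)+q.max(0))/2,4),np.round(np.ptp(q,axis=0),3))
E
```

```text
13.1 [ 0.43062281 -0.23756272  0.21958375] [-1.79999906e+02 -1.75043112e-03 -5.69985755e+01] 0.06982591393399518
shaker_a 0.9 [302. 161. 344. 207.] 1385 [[0.414, -0.262, 0.027], [0.432, -0.247, 0.083], [0.447, -0.228, 0.09]]
jar_short 0.56 [161. 147. 226. 200.] 2313 [[0.536, -0.202, 0.012], [0.552, -0.187, 0.095], [0.575, -0.163, 0.098]]
jar_tall 0.59 [ 96. 143. 168. 195.] 2546 [[0.61, -0.163, 0.012], [0.622, -0.15, 0.091], [0.649, -0.125, 0.106]]
0.066 10 (array([ 0.4306, -0.2436]), np.float64(0.014)) [ 0.4337 -0.2537  0.0687] [0.018 0.008 0.003]
0.07 19 (array([ 0.4303, -0.2418]), np.float64(0.0157)) [ 0.4358 -0.2522  0.073 ] [0.019 0.011 0.006]
0.076 281 (array([ 0.4297, -0.2407]), np.float64(0.0157)) [ 0.4299 -0.2405  0.08  ] [0.035 0.034 0.008]
0.084 198 (array([ 0.4296, -0.2407]), np.float64(0.0128)) [ 0.4296 -0.2406  0.0855] [0.027 0.029 0.003]
0.087 440 (array([ 0.4297, -0.2407]), np.float64(0.0083)) [ 0.4299 -0.2408  0.0892] [0.023 0.023 0.004]
```

>>> {"name": "jog_arm", "arguments": {"travel": [[0.004,0.004,0.05],[0.004,0.004,0.1],[0.004,0.004,0.15],[0.004,0.004,0.2],[0.004,0.004,0.24],[0.004,0.004,0.27],[0.004,0.004,0.29],[0.004,0.004,0.307],[0.004,0.004,0.307],[0.004,0.004,0.307]], "dr": [[0,0,0],[0,0,0],[0,0,0],[0,0,0],[0,0,0],[0,0,0],[0,0,0],[0,0,0],[0,0,0],[0,0,0]], "claw": [0.8,0.8,0.8,0.8,0.8,0.8,0.8,0.8,0.8,0.8]}}

```text
time_s: 14.55
tcp_pos: [0.4304, -0.2404, 0.0665]
eef_rot: [-180.0, -0.0, -57.0]
contact_force: [0.1, -0.1, 0.1]
gripper_width: 0.0705
gripper_force: 0.0
```

>>> {"name": "jog_arm", "arguments": {"travel": [[0,0,0],[0,0,0],[0,0,0],[0,0,0],[0,0,0],[0,0,0],[0,0,0],[0,0,0],[0,0,0],[0,0,0]], "dr": [[0,0,0],[0,0,0],[0,0,0],[0,0,0],[0,0,0],[0,0,0],[0,0,0],[0,0,0],[0,0,0],[0,0,0]], "claw": [0.7,0.6,0.5,0.45,0.4,0.35,0.3,0.3,0.3,0.3], "newtons": 20}}

```text
time_s: 15.8
tcp_pos: [0.43, -0.2403, 0.0661]
eef_rot: [180.0, 0.0, -57.0]
contact_force: [-0.9, -0.8, 0.7]
gripper_width: 0.0325
gripper_force: 20.0
```

```bash
python3 - <<'E'
from h import *
s=r.get_state();print(s["tcp_pos"])
ref=[.430,-.240,.066,-57]
go(.48,.02,.25,0,ref);go(.4578,.4021,.25,57,ref)
E
```

```text
[ 0.4299576  -0.24032962  0.06605359]
travel [-0.3816, -0.3671, -0.368] dr [0.0, 0.0, -0.1583] rows 5.158753337774544 5.327102803738318
travel [-1.0467, -0.7461, -0.368] dr [0.0, 0.0, -0.3167] rows 10.696347039994544 10.654205607476637
```

>>> {"name": "jog_arm", "arguments": {"travel": [[0,0,-0.04],[0,0,-0.13],[0,0,-0.24],[0,0,-0.34],[-0.06,-0.04,-0.368],[-0.15,-0.107,-0.368],[-0.245,-0.175,-0.368],[-0.34,-0.242,-0.368],[-0.435,-0.31,-0.368],[-0.53,-0.378,-0.368]], "dr": [[0,0,0],[0,0,0],[0,0,0],[0,0,0],[0,0,0.015],[0,0,0.03],[0,0,0.045],[0,0,0.06],[0,0,0.08],[0,0,0.1]], "claw": [0.3,0.3,0.3,0.3,0.3,0.3,0.3,0.3,0.3,0.3]}}

```text
time_s: 17.05
tcp_pos: [0.4437, 0.0869, 0.2502]
eef_rot: [-180.0, 0.0, -93.2]
contact_force: [2.0, 0.1, -0.1]
gripper_width: 0.0328
gripper_force: 20.0
```

```bash
python3 - <<'E'
from h import *
s=r.get_state();print(s["tcp_pos"],s["eef_rot"],s["gripper_width"])
R0=R.from_euler('xyz',[180,0,-57],degrees=True); p=np.array([.430,-.240,.066])+R0.apply([-.265,-.189,-.184])
print(p); go(.4578,.4021,.25,-123,[*p,-57-36])
E
```

```text
[0.44373732 0.0868851  0.25016726] [-1.79974151e+02  4.14788728e-02 -9.32229582e+01] 0.032824754432655645
[0.44417939 0.08518448 0.25      ]
travel [-0.6344, 0.006, -0.0] dr [0.0, -0.0, 0.0833] rows 5.075329353702686 2.80373831775701
```

>>> {"name": "jog_arm", "arguments": {"travel": [[-0.09,0.001,0],[-0.19,0.002,0],[-0.3,0.003,0],[-0.41,0.004,0],[-0.51,0.005,0],[-0.6,0.006,0],[-0.6344,0.006,0],[-0.6344,0.006,0],[-0.6344,0.006,0],[-0.6344,0.006,0]], "dr": [[0,0,0.016],[0,0,0.032],[0,0,0.048],[0,0,0.064],[0,0,0.0833],[0,0,0.0833],[0,0,0.0833],[0,0,0.0833],[0,0,0.0833],[0,0,0.0833]], "claw": [0.3,0.3,0.3,0.3,0.3,0.3,0.3,0.3,0.3,0.3]}}

```text
time_s: 18.3
tcp_pos: [0.4579, 0.4008, 0.2504]
eef_rot: [180.0, 0.0, -123.0]
contact_force: [-0.4, -0.4, -1.6]
gripper_width: 0.0329
gripper_force: 20.0
```

```bash
python3 - <<'E'
from h import *
s,c,W,ok=wcap("wrist3");print(s["time_s"],s["tcp_pos"],s["eef_rot"],s["qd"].round(2),s["gripper_width"],s["joints"])
P=W[ok]
for d in r.regions_of("stand","wrist")[:2]:
    q=W[d["pixels"]&ok];print("stand",round(d["conf"],2),np.round(d["extent"]),len(q))
    for z0,z1 in((.003,.009),(.126,.134)):
        t=q[(q[:,2]>z0)&(q[:,2]<z1)]
        if len(t)>5: print(z0,len(t),cv2.minAreaRect((t[:,:2]*1000).astype(np.float32)))
for w in((.3816,.2847),(.4578,.4021)):
    q=P[(np.hypot(P[:,0]-w[0],P[:,1]-w[1])<.036)&(P[:,2]>.028)&(P[:,2]<.037)]
    if len(q)>8: print(w,len(q),circ(q),np.round(np.ptp(q,axis=0),3))
T=R.from_euler('xyz',s["eef_rot"],degrees=True)
L=T.inv().apply(P-s["tcp_pos"]); L=L[(np.hypot(L[:,0],L[:,1])<.03)]
for z0,z1 in((-.03,-.022),(-.022,-.018),(-.018,-.012),(.005,.015),(.015,.025),(.025,.035),(.035,.05)):
    q=L[(L[:,2]>z0)&(L[:,2]<z1)&(np.abs(L[:,1])<.025)]
    if z0<0: q=q[np.abs(q[:,1])<.0155]
    if len(q)>20: print(z0,len(q),circ(q),np.round(q.min(0),4),np.round(q.max(0),4))
print(L[:,2].min())
E
```

```text
18.3 [0.45791504 0.40079811 0.2504452 ] [ 1.79998336e+02  2.18433440e-02 -1.23036217e+02] [ 0.05  0.03  0.23  0.14  0.05 -0.04] 0.03293615347671836 [ 5.95657668e+01  1.35114027e+01 -6.05528107e+00 -7.11706789e-04
 -7.04114198e+01 -9.26017447e+01]
stand 0.63 [293.  47. 349. 204.] 6370
0.003 4706 ((420.47869873046875, 343.2817687988281), (204.0476531982422, 66.5981674194336), 57.29098892211914)
0.126 481 ((419.83984375, 343.0459289550781), (34.717987060546875, 10.853214263916016), 57.036067962646484)
(0.3816, 0.2847) 437 (array([0.3818, 0.2841]), np.float64(0.0276)) [0.059 0.059 0.009]
(0.4578, 0.4021) 387 (array([0.4578, 0.4018]), np.float64(0.0277)) [0.06  0.059 0.008]
-0.03 181 (array([0.0001, 0.    ]), np.float64(0.009)) [-0.0106 -0.0089 -0.0239] [ 0.0115  0.0089 -0.022 ]
-0.022 632 (array([ 0.0004, -0.0003]), np.float64(0.012)) [-0.0137 -0.0137 -0.022 ] [ 0.015   0.0132 -0.018 ]
-0.018 669 (array([ 0.0013, -0.0002]), np.float64(0.0146)) [-0.0133 -0.0154 -0.018 ] [ 0.0174  0.0155 -0.012 ]
0.005 512 (array([0.0007, 0.0007]), np.float64(0.0173)) [ 0.0013 -0.0171  0.005 ] [0.0189 0.0188 0.015 ]
0.015 480 (array([0.0006, 0.0011]), np.float64(0.0191)) [ 0.001  -0.0186  0.015 ] [0.0211 0.0219 0.025 ]
0.025 429 (array([0.0009, 0.0016]), np.float64(0.0205)) [ 0.001  -0.0192  0.025 ] [0.0225 0.0226 0.0349]
0.035 175 (array([0.0004, 0.0017]), np.float64(0.0214)) [ 0.0056 -0.0195  0.035 ] [0.0226 0.0208 0.0494]
-0.11978773587601363
```

View pics/wrist3.png

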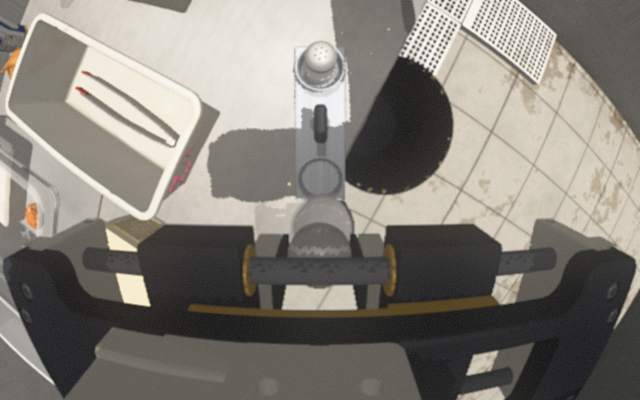

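>>> {"name": "jog_arm", "arguments": {"travel": [[-0.003,-0.003,0.06],[-0.003,-0.003,0.14],[-0.003,-0.003,0.2],[-0.003,-0.003,0.24],[-0.003,-0.003,0.27],[-0.003,-0.003,0.295],[-0.003,-0.003,0.315],[-0.003,-0.003,0.335],[-0.003,-0.003,0.354],[-0.003,-0.003,0.354]], "dr": [[0,0,0],[0,0,0],[0,0,0],[0,0,0],[0,0,0],[0,0,0],[0,0,0],[0,0,0],[0,0,0],[0,0,0]], "claw": [0.3,0.3,0.3,0.3,0.3,0.3,0.3,0.3,0.3,0.3]}}

```text
time_s: 19.65
tcp_pos: [0.4598, 0.4022, 0.0726]
eef_rot: [-180.0, -0.0, -123.0]
contact_force: [0.2, -0.3, -1.7]
gripper_width: 0.0327
gripper_force: 20.0
```

>>> {"name": "jog_arm", "arguments": {"travel": [[0,0,0.002],[0,0,0.002],[0,0,0.002],[0,0,0.002],[0,0,0.002],[0,0,0.002],[0,0,-0.05],[0,0,-0.13],[0,0,-0.22],[0,0,-0.3]], "dr": [[0,0,0],[0,0,0],[0,0,0],[0,0,0],[0,0,0],[0,0,0],[0,0,0],[0,0,0],[0,0,0],[0,0,0]], "claw": [0.38,0.42,0.5,0.58,0.65,0.65,0.65,0.65,0.65,0.65]}}

```text
time_s: 20.9
tcp_pos: [0.4599, 0.4022, 0.2249]
eef_rot: [-180.0, 0.0, -123.0]
contact_force: [0.2, -0.0, -0.4]
gripper_width: 0.0568
gripper_force: 0.0
```

```bash
python3 - <<'E'
from h import *
s,c,W,ok=wcap();print(s["time_s"],s["tcp_pos"],s["eef_rot"],s["gripper_width"])
P=W[ok]
for w in((.3816,.2847),(.4578,.402)):
  for z0,z1 in((.028,.036),(.04,.05),(.06,.07),(.084,.09),(.09,.094),(.094,.1)):
    q=P[(np.hypot(P[:,0]-w[0],P[:,1]-w[1])<.034)&(P[:,2]>z0)&(P[:,2]<z1)]
    if len(q)>8: print(z0,len(q),circ(q))
  q=P[(np.hypot(P[:,0]-w[0],P[:,1]-w[1])<.015)&(P[:,2]<.15)];print("top",np.percentile(q[:,2],99))
t=P[(P[:,2]>.126)&(P[:,2]<.134)&(np.hypot(P[:,0]-.42,P[:,1]-.343)<.03)];b=cv2.minAreaRect((t[:,:2]*1000).astype(np.float32));print(b)
go(.4195,.3432,.20,-123)
E
```

```text
20.9 [0.45989408 0.40222451 0.22485076] [-1.79997263e+02  3.86943830e-02 -1.22983333e+02] 0.05675416288179125
0.028 477 (array([0.3816, 0.2842]), np.float64(0.0275))
0.04 138 (array([0.3817, 0.2845]), np.float64(0.0205))
0.06 142 (array([0.3813, 0.2839]), np.float64(0.0171))
0.084 267 (array([0.3803, 0.283 ]), np.float64(0.0156))
0.09 328 (array([0.3807, 0.2833]), np.float64(0.0119))
0.094 332 (array([0.3806, 0.2836]), np.float64(0.0074))
top 0.09700912819614807
0.028 459 (array([0.458 , 0.4022]), np.float64(0.0275))
0.04 133 (array([0.4586, 0.4028]), np.float64(0.0204))
0.06 122 (array([0.4598, 0.4026]), np.float64(0.0174))
0.084 240 (array([0.4603, 0.4021]), np.float64(0.0156))
0.09 317 (array([0.4601, 0.402 ]), np.float64(0.0121))
0.094 329 (array([0.46  , 0.4019]), np.float64(0.0074))
top 0.09637048206563288
((419.5224304199219, 343.0534362792969), (34.858306884765625, 10.698521614074707), 56.973506927490234)
travel [0.1483, 0.0052, 0.0606] dr [-0.0003, 0.0013, 0.0002] rows 1.2824742603013424 0.04584668040909945
```

>>> {"name": "jog_arm", "arguments": {"travel": [[0.07,0.003,0],[0.14,0.005,0],[0.1483,0.005,0],[0.1483,0.005,0.04],[0.1483,0.005,0.1],[0.1483,0.005,0.16],[0.1483,0.005,0.2],[0.1483,0.005,0.24],[0.1483,0.005,0.261],[0.1483,0.005,0.261]], "dr": [[0,0,0],[0,0,0],[0,0,0],[0,0,0],[0,0,0],[0,0,0],[0,0,0],[0,0,0],[0,0,0],[0,0,0]], "claw": [0.65,0.65,0.65,0.65,0.65,0.65,0.65,0.65,0.65,0.65]}}

```text
time_s: 22.2
tcp_pos: [0.4174, 0.3413, 0.0919]
eef_rot: [-180.0, -0.1, -123.0]
contact_force: [-0.3, 0.5, 0.8]
gripper_width: 0.0571
gripper_force: 0.0
```

>>> {"name": "jog_arm", "arguments": {"travel": [[0,0,0],[0,0,0],[0,0,0],[0,0,0],[0,0,0],[0,0,0],[0,0,0],[0,0,0],[0,0,0],[0,0,0]], "dr": [[0,0,0],[0,0,0],[0,0,0],[0,0,0],[0,0,0],[0,0,0],[0,0,0],[0,0,0],[0,0,0],[0,0,0]], "claw": [0.55,0.45,0.35,0.28,0.22,0.18,0.14,0.1,0.08,0.08], "newtons": 45}}

```text
time_s: 23.45
tcp_pos: [0.4175, 0.3413, 0.0925]
eef_rot: [-180.0, -0.0, -123.0]
contact_force: [1.5, -1.0, -0.1]
gripper_width: 0.0119
gripper_force: 45.0
```

>>> {"name": "jog_arm", "arguments": {"travel": [[0,0,-0.005],[0,0,-0.012],[0,0,-0.02],[0,0,-0.03],[0,0,-0.045],[0,0,-0.06],[0,0,-0.075],[0,0,-0.09],[0,0,-0.1],[0,0,-0.105]], "dr": [[0,0,0],[0,0,0],[0,0,0],[0,0,0],[0,0,0],[0,0,0],[0,0,0],[0,0,0],[0,0,0],[0,0,0]], "claw": [0.08,0.08,0.08,0.08,0.08,0.08,0.08,0.08,0.08,0.08]}}

```text
time_s: 24.7
tcp_pos: [0.4174, 0.3415, 0.1454]
eef_rot: [180.0, 0.0, -123.0]
contact_force: [-0.1, -0.9, -4.9]
gripper_width: 0.0118
gripper_force: 45.0
```

>>> {"name": "jog_arm", "arguments": {"travel": [[0,0,-0.01],[0,0,-0.025],[0,0,-0.04],[0,0,-0.055],[0,0,-0.07],[0,0,-0.082],[0,0,-0.09],[0,0,-0.095],[0,0,-0.095],[0,0,-0.095]], "dr": [[0,0,0],[0,0,0],[0,0,0],[0,0,0],[0,0,0],[0,0,0],[0,0,0],[0,0,0],[0,0,0],[0,0,0]], "claw": [0.08,0.08,0.08,0.08,0.08,0.08,0.08,0.08,0.08,0.08]}}

```text
time_s: 25.95
tcp_pos: [0.4173, 0.3413, 0.1923]
eef_rot: [180.0, -0.0, -123.0]
contact_force: [-0.1, 0.3, -4.9]
gripper_width: 0.0119
gripper_force: 45.0
```

```bash
python3 - <<'E'
from h import *
rr,cc=[a.ravel() for a in np.mgrid[0:400,0:640]]
s=r.get_state();print(s["time_s"],s["tcp_pos"],s["eef_rot"],s["gripper_width"],s["qd"].round(2))
c=r.capture("scene");save(c,"scene9")
for d in r.regions_of("stand","scene")[:1]:
    q=world(c,*np.nonzero(d["pixels"]))
    q=q[(q[:,2]>.09)&(q[:,2]<.125)]
    u=(q[:,:2]-[.4195,.343])@np.array([.545,.839]);v=(q[:,:2]-[.4195,.343])@np.array([-.839,.545])
    k=np.abs(v)<.034;A=np.c_[u,v,np.ones(len(u))][k];z=q[k,2]
    f=np.linalg.lstsq(A,z,rcond=None)[0]
    for _ in range(5):
        g=np.abs(A@f-z)<.004; f=np.linalg.lstsq(A[g],z[g],rcond=None)[0]
    print(len(z),g.sum(),"slopes",f)
i=c["pixels"][200:400,220:460];cv2.imwrite("pics/crop9.png",cv2.resize(i,None,fx=3,fy=3)[:,:,::-1])
E
```

```text
25.95 [0.41732277 0.34126552 0.19230751] [ 1.79997878e+02 -2.53542884e-02 -1.22988583e+02] 0.011922243806122357 [ 0.01  0.13 -0.   -0.04 -0.14  0.17]
1302 1119 slopes [-0.00092903 -0.00537157  0.10518751]
```

View pics/crop9.png

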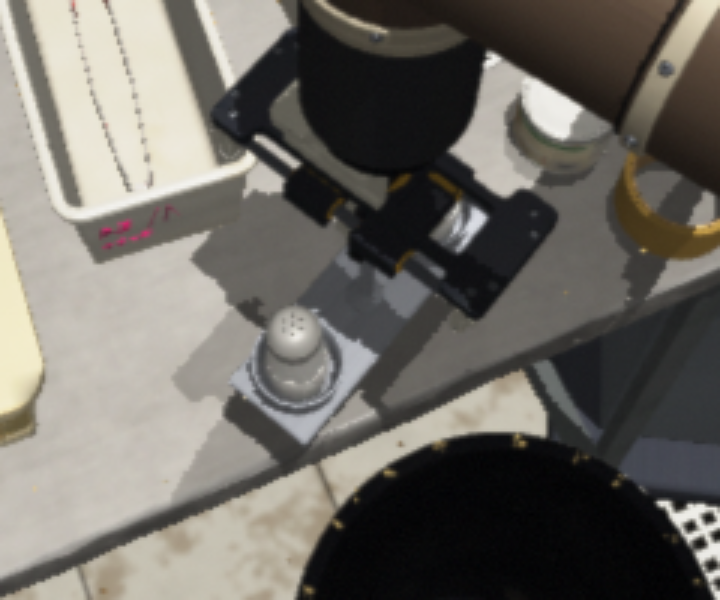

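The crop shows the stand held level in the air: base slopes are under 0.006 rad and its underside is about 100 mm up. The far shaker stands in its well, at crop pixel (295, 350). The gripper hides the near well; the measured load of 4.9 N and the level base fit both shakers being in place.

```bash
python3 -c "
from plant import r
print(r.close_job())"
```

```text
the job is handed in; nothing more can be done
None
```

The job is handed in: both shakers were measured seated in the wells, and the stand is gripped and held level about 10 cm above the table at 26 s of the 72 s limit, though the hand-in returned no verdict and the near shaker was hidden behind the gripper in the last picture.

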